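Put the air filter on bypass

TASK

The compressed-air filter is due for a new element, but the air downstream must not be cut off: with a fingertip, push the lever of the bypass valve (the one in the pipe that loops round the filter) round until that valve is fully open, and only then push the levers of the filter's inlet and outlet valves round, in either order, until both are fully shut. Push the levers, do not take hold of them, and leave the loose things around the station where they are.

Things in the scene. Friction and masses are not known exactly. Their poses are not given: they have to be found in the camera images.
- air_unit: air filter station fixed to the bench: 21 mm steel pipe, axis 150 mm up, 620 mm wide along its y, 200 mm deep. Origin on the bench in its middle. Main line along y at x = +65 mm, from +y: tee (y = 235), inlet valve, filter, outlet valve, tee (-235). Bypass pipe parallel at x = -65 round the filter from tee to tee, with the bypass valve. Lever along the pipe = valve open, square across = shut
- filter_top (a point): centre of the top of the air filter in the main line (station x = +65, y = 0), 175 mm above the bench: 62 mm square metal head, clear bowl hanging below. The levers swing level 20 mm above it; pipe clamps stay below 172 mm. A gauge on the outlet end of the main line (station x = +65, y = -290; 40 mm across) has its top 201 mm up
- bypass_valve (a joint): turn of the bypass valve's lever about its upright stem (rad), hard stops at both ends; 0 = shut (lever across the pipe, pointing to the station's +x, the filter), pi/2 = fully open (along the pipe, to the station's +y); grows counter-clockwise from above; it stays where it is left (friction 0.4 N m, some 6 N at the sleeve)
- bypass_stem (a point): point on the bypass valve's upright stem axis at the height of the lever's sleeve, 200 mm above the bench, 50 mm above the pipe axis; at x = -65, y = 0 mm of the station; the lever turns about it in a level plane
- bypass_grip (a point): centre of the black plastic sleeve on the bypass valve's steel lever, 62 mm long, 20 wide, 11 thick, level. Point 66 mm from the stem axis (it spans 35 to 97 mm from the stem); x axis along the lever from stem to tip, z up. Beyond 45 mm from the stem nothing stands less than 20 mm under the lever's plane anywhere along its swing
- inlet_valve (a joint): turn of the inlet valve's lever about its upright stem (rad), hard stops at both ends; 0 = fully open (lever along the pipe, pointing to the station's -y), pi/2 = shut (across the pipe, to the station's -x, the bypass); grows clockwise from above; it stays where it is left (friction 0.4 N m, some 6 N at the sleeve)
- inlet_stem (a point): point on the inlet valve's upright stem axis at the height of the lever's sleeve, 200 mm above the bench, 50 mm above the pipe axis; at x = +65, y = +140 mm of the station; the lever turns about it in a level plane
- inlet_grip (a point): centre of the black plastic sleeve on the inlet valve's steel lever, 62 mm long, 20 wide, 11 thick, level. Point 66 mm from the stem axis (it spans 35 to 97 mm from the stem); x axis along the lever from stem to tip, z up. Beyond 45 mm from the stem nothing stands less than 20 mm under the lever's plane anywhere along its swing
- outlet_valve (a joint): turn of the outlet valve's lever about its upright stem (rad), hard stops at both ends; 0 = fully open (lever along the pipe, pointing to the station's -y), pi/2 = shut (across the pipe, to the station's -x, the bypass); grows clockwise from above; it stays where it is left (friction 0.4 N m, some 6 N at the sleeve)
- outlet_stem (a point): point on the outlet valve's upright stem axis at the height of the lever's sleeve, 200 mm above the bench, 50 mm above the pipe axis; at x = +65, y = -140 mm of the station; the lever turns about it in a level plane
- outlet_grip (a point): centre of the black plastic sleeve on the outlet valve's steel lever, 62 mm long, 20 wide, 11 thick, level. Point 66 mm from the stem axis (it spans 35 to 97 mm from the stem); x axis along the lever from stem to tip, z up. Beyond 45 mm from the stem nothing stands less than 20 mm under the lever's plane anywhere along its swing
- spare_element: bystander: loose white pleated filter element with black end caps, 44 mm across, 98 mm tall, standing beyond the station; origin under its centre
- spray_can: bystander: loose aluminium spray can, 54 mm across, 170 mm tall, standing beyond the station; origin under its centre
- parts_bin: bystander: loose blue open bin with brass fittings, 100 x 140 x 70 mm, beyond the station; origin under its centre
- spanner: bystander: loose open-ended spanner, 180 mm long, lying flat between station and robot; origin under its middle

How it is judged (in metres and radians):
On the way, in this order (a step that is already met when the one before it is completed fails the run):
1. the bypass valve is fully open (value of joint bypass_valve above 1.42 rad), for 0.2 s.
2. the filter's inlet and outlet valves are both fully shut (value of joint each of inlet_valve, outlet_valve above 1.42 rad), for 0.2 s.
At the end, for the whole second after the job is handed in: bypass lever within 0.15 rad (9 degrees) of fully open, inlet and outlet levers within 0.15 rad of fully shut, the four loose things at rest within 20 mm of where they stood (all of step 2 and value of joint bypass_valve above 1.42 rad and distance of each of spare_element, spray_can, parts_bin, spanner from where it was at the start of the episode below 0.02 m and linear speed of each of spare_element, spray_can, parts_bin, spanner below 0.02 m/s); the robot touches nothing.
It fails at once if the filter's inlet or outlet lever is turned more than 0.5 rad from open while the bypass is not fully open (the air is throttled) (value of joint bypass_valve below 1.42 rad and value of joint any of inlet_valve, outlet_valve above 0.5 rad).
It fails at once if a lever is pinched between the fingers instead of pushed ((x of the grasp point in the frame of bypass_grip between -0.04 and 0.04 m and y of the grasp point in the frame of bypass_grip between -0.007 and 0.007 m and z of the grasp point in the frame of bypass_grip between -0.03 and 0.017 m and contact force between the fingers and bypass_valve above 1.5 N) or (x of the grasp point in the frame of inlet_grip between -0.04 and 0.04 m and y of the grasp point in the frame of inlet_grip between -0.007 and 0.007 m and z of the grasp point in the frame of inlet_grip between -0.03 and 0.017 m and contact force between the fingers and inlet_valve above 1.5 N) or (x of the grasp point in the frame of outlet_grip between -0.04 and 0.04 m and y of the grasp point in the frame of outlet_grip between -0.007 and 0.007 m and z of the grasp point in the frame of outlet_grip between -0.03 and 0.017 m and contact force between the fingers and outlet_valve above 1.5 N)).
It fails at once if a loose thing is lifted, carried or knocked more than 30 mm from its place (distance of any of spare_element, spray_can, parts_bin, spanner from where it was at the start of the episode above 0.03 m).
It also fails if it takes over 61 s, if anything falls off the work surface, if the arm or the gripper's body presses on something with over 40 N, if the wrist force passes 120 N, or if a joint passes its speed limit or range.

ROBOT

A 6-joint arm with a two-finger parallel gripper is mounted at the origin on the work surface. World frame = base frame: x ahead of the robot, y to its left, z up, the work surface at z = 0. Lengths are in m, angles in degrees, forces in N, time in s.
With the tool pointing down it reaches from about 0.3 to 0.95 m from the base axis. Payload 3.1 kg.
Tool frame: the origin (TCP) lies where the fingers leave the gripper's body, on its centre line; the fingertips stand 73 mm ahead of it and the grasp point (between the pads) lies 54 mm ahead of it; z points along the fingers, y is the line along which they close (so a half turn about z gives the same grasp; the last joint's range is limited). The gripper opens to 85 mm and grips with 20 to 120 N. Pads are 22 mm wide; open, the fingers measure 114 mm over their backs; the gripper's body (76 mm by 85 mm) begins 54 mm behind the grasp point. The pads swing forward as they close: fully open they stand 13 mm farther back than shut.
Start: joints at [63.558, 17.653, 93.61, -0, 68.738, -3.994], TCP at [0.239, 0.578, 0.304] pointing down, gripper open.
Joint ranges: [-175.34, 175.34], [-45.06, 112.39], [2.9, 150.54], [-68.45, 248.45], [3.09, 151.38], [-168.51, 168.51]. Speed limits (degrees/s): [159.86, 159.86, 180, 180, 180, 180].

INTERFACE

Orientations are given as [roll, pitch, yaw] about the fixed x, y, z axes, in that order (R = Rz(yaw) Ry(pitch) Rx(roll)).
In Python, from workcell import get_obs, grab_frame, sign_off, recognise, trace gives the robot as it stands.
- The arm moves only by the shell command python3 -m crank 'ROWS' [OPENING]. ROWS is a JSON object of lists of equal length, an entry for each row: "xyz": the shift along the tool's x, y, z scaled (see below), a list of three; "delta_rot": the turn, a rotation vector about the tool's x, y, z scaled (see below), a list of three. A call has 1 to 12 rows; each row shifts and turns the commanded pose from where the row before left it, along the tool's axes as they then stand; what a row does not reach is not made up. The controller multiplies each number of a shift by 0.08 m and each number of a turn by pi rad. A row lasts 1/10 s, in which the tool goes at most 50 mm and 8.59 degrees, less where a joint would pass 70% of its speed; a pose out of reach is approached as far as the arm can. A call with a number of a shift or a turn outside -1 to 1 is refused whole. A call with a gripper value outside its range is refused whole. OPENING is the opening, from 0 (shut) to 1 (fully open), set as the call begins (- or left out, the last holds). The fingers move at their own pace and stop on an object; the grip force is fixed at half the most. Time passes only in rows, so rows that do not move let the fingers close. It gives the time, the measured TCP pose, the force, the opening and the grip force at its end, in the units of the state.
- get_obs(): the state, without advancing time (a new reading comes with each control period).
- grab_frame(name): name is "side" or "top" or "wrist"; returns a dict with "image" (420x560x3 uint8, red, green, blue), "K" (3x3 intrinsics, pixels), "R" (3x3) and "t" (3): a world point X has camera coordinates R X + t; the wrist camera has in their place "mount" (4x4, takes a point from camera to tool coordinates, whose origin is the TCP and whose axes are the flange's). Camera axes: x right, y down, z forward; pixel columns grow to the right and rows downward; lengths in m; the calibration is good to about 2 mm. A picture is of the moment at which its call begins: read the wrist's pose just before it. There is no depth.
- sign_off(): hands the job in; it is judged then, once.
Trained networks look in the newest picture that a camera, given by its name, has taken for a name from the list of things; names that differ only in an ending like _2 or _b are one class to them, and where a whole thing is asked for, a point or a joint stands for the part that bears it (a point fixed in the world has none). Each returns a list of dicts, best first, with "p" (0 to 1); they miss things now and then, are a little off and sometimes report something else, mostly with a low value. They report only what shows in the picture. A call takes as long as a camera call.
- recognise(camera, query): "point" ([x, y, z] in m, in world coordinates, good to about 4 mm: the middle of the surface that is visible of it).
- trace(camera, query): "region" (420x560 bool, what is visible of it).
The state is a dict: "time_s": time; "joint_positions": joint angles; "qd": joint speeds; "joint_efforts": joint torques, N m; "tool_pos": TCP position; "tcp_rot": TCP orientation; "force": force on the tool from outside, world axes, zero at the start; "ft_torque": the same for the moment, N m; "width": opening from 0.0 (shut) to 1.0 (fully open); "grasp_force": force on a finger pad.
Only numpy, scipy, OpenCV 4.12 (cv2) and the standard library are available. Lean on these libraries where they do the work, as an engineer would, in place of code of your own. Each camera call takes 0.05 s, during which the arm holds its last target. There are 200 camera calls.

## Working session

There is one attempt and no reset: what is moved stays moved. The work goes in short steps, Python scripts to look and compute and a shell command to move; the robot and the scene stay as the last step left them, time stands still between calls to the robot, and variables do not carry over. Pictures are saved under pics/ and viewed, at most 10 in all, crops included, and the job is handed in when it is done.

```bash
mkdir -p pics
cat > h.py <<'E'
import numpy as np, cv2
from workcell import *
from scipy.spatial.transform import Rotation as Ro
E
python3 - <<'E'
from h import *
o=get_obs(); print(o)
for c in("top","side"):
    f=grab_frame(c); cv2.imwrite(f"pics/{c}0.png",f["image"][:,:,::-1])
    np.savez(f"{c}.npz",**{k:f[k] for k in("K","R","t")})
    for q in("filter_top","bypass_grip","inlet_grip","outlet_grip","bypass_stem","inlet_stem","outlet_stem","air_unit","spare_element","spray_can","parts_bin","spanner"):
        try: print(c,q,[(np.round(r["point"],3).tolist(),round(r["p"],2)) for r in recognise(c,q)[:4]])
        except Exception as e: print(c,q,e)
E
```

```text
{'time_s': 0.0, 'joint_positions': array([ 6.35568295e+01,  1.77066667e+01,  9.36882399e+01,  1.01553291e-03,
        6.87366767e+01, -3.99300310e+00]), 'qd': array([ 0.04325145,  0.05065546,  0.06770398, -0.03061356,  0.02405364,
       -0.03528107]), 'joint_efforts': array([ 6.96345815e-04, -4.15243399e+01, -2.76668000e+01,  2.83098302e-05,
        1.01083770e-02,  1.02892577e-05]), 'tool_pos': array([0.23840482, 0.57705003, 0.30263402]), 'tcp_rot': array([-1.79868802e+02, -1.01060097e-02,  1.57549452e+02]), 'force': array([ 0.07151366, -0.49902071, -0.20535754]), 'ft_torque': array([-0.01263497,  0.007778  , -0.01053782]), 'grasp_force': 0.0, 'width': 0.9999923543094488}
top filter_top [([0.522, 0.039, 0.163], 0.79)]
top bypass_grip [([0.65, -0.144, 0.157], 0.7), ([0.481, 0.057, 0.205], 0.56), ([0.532, -0.143, 0.203], 0.37)]
top inlet_grip [([0.572, 0.128, 0.206], 0.8), ([0.515, 0.044, 0.16], 0.55)]
top outlet_grip [([0.533, -0.148, 0.203], 0.85)]
top bypass_stem [([0.482, 0.059, 0.205], 0.65)]
top inlet_stem [([0.575, 0.126, 0.201], 0.95)]
top outlet_stem [([0.53, -0.146, 0.2], 0
[... 228 characters left out ...]
spanner [([0.339, 0.012, 0.004], 0.79), ([0.734, 0.173, 0.027], 0.61)]
side filter_top [([0.524, 0.099, 0.157], 0.85)]
side bypass_grip [([0.48, 0.056, 0.203], 0.78)]
side inlet_grip [([0.572, 0.13, 0.2], 0.63)]
side outlet_grip [([0.53, -0.143, 0.203], 0.71), ([0.647, -0.136, 0.131], 0.61)]
side bypass_stem [([0.476, 0.06, 0.199], 0.87), ([0.687, 0.005, 0.088], 0.32)]
side inlet_stem [([0.572, 0.135, 0.205], 0.93)]
side outlet_stem [([0.526, -0.142, 0.203], 0.93)]
side air_unit [([0.529, 0.101, 0.164], 0.7)]
side spare_element [([0.686, 0.005, 0.087], 0.69)]
side spray_can [([0.477, 0.055, 0.2], 0.56)]
side parts_bin [([0.767, 0.16, 0.029], 0.87)]
side spanner [([0.337, 0.01, 0.008], 0.63)]
```

View pics/top0.png

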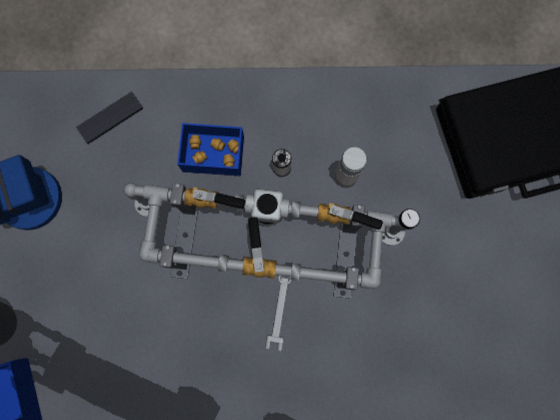

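View pics/side0.png

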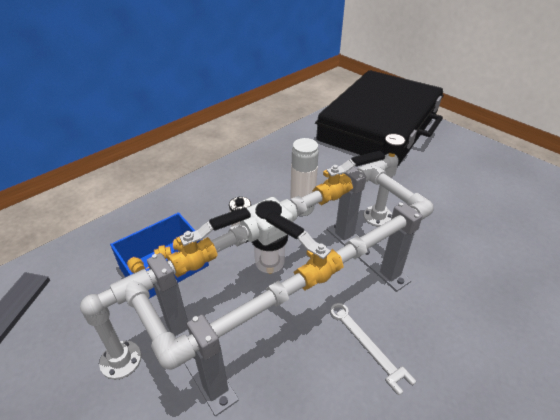

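Top view: bypass stem is near (258,265) with its lever pointing at the filter. The inlet stem is near (203,196) and the outlet stem near (339,212), both levers along the pipe. The gauge is at (409,218) and the spanner runs (285,280)-(275,345). The side view agrees: nuts at (188,237), (321,250) and (335,170). Next I fit the station pose and overlay it.

```bash
cat >> h.py <<'E'
def proj(c,P):
    d=np.load(f"{c}.npz"); q=np.atleast_2d(P)@d["R"].T+d["t"]; q=q@d["K"].T; return q[:,:2]/q[:,2:]
def W(p,s):  # station -> world
    c,n=np.cos(p[2]),np.sin(p[2]); s=np.atleast_2d(s).astype(float)
    return np.c_[p[0]+c*s[:,0]-n*s[:,1],p[1]+n*s[:,0]+c*s[:,1],s[:,2]]
E
python3 - <<'E'
from h import *
from scipy.optimize import least_squares
m=np.array([[.481,.057],[.572,.129],[.531,-.145]])
f=lambda p: (W(p,[[-.065+p[3],0,0],[.065,.14-p[3],0],[.065,-.14-p[3],0]])[:,:2]-m).ravel()
r=least_squares(f,[.5,.05,0,.05]);print("net",r.x,np.abs(r.fun).max())
# pixel fit on nuts (z~.207) 
S=np.array([[-.065,0,.205],[.065,.14,.205],[.065,-.14,.205],[.065,-.29,.201]])
T=np.array([[258,266],[203,196],[340,212],[409,218]]);D=np.array([[321,250],[188,237],[335,170],[396,140]])
g=lambda p:np.r_[(proj("top",W(p,S))-T).ravel(),(proj("side",W(p,S))-D).ravel()]
q=least_squares(g,r.x[:3],loss="soft_l1");print("pix",q.x,g(q.x).round(1))
p=r.x[:3]; np.save("p.npy",q.x)
ims=[]
for c,x0,y0 in(("top",110,140),("side",70,90)):
    im=cv2.resize(cv2.imread(f"pics/{c}0.png")[y0:y0+220,x0:x0+360],None,fx=2.1,fy=2.1,interpolation=cv2.INTER_CUBIC)[:,:780]
    im=im[:400] if c=="top" else im
    for p,col in((r.x[:3],(0,255,0)),(q.x,(0,0,255))):
        for u in proj(c,W(p,np.r_[S,[[.032,0,.205],[.065,.043,.205],[.065,-.237,.205],[.065,.235,.15],[-.065,.235,.15],[-.065,-.235,.15],[.065,-.235,.15]]])):
            cv2.circle(im,tuple(int(v) for v in ((u-[x0,y0])*2.1)),3,col,1)
    cv2.imwrite(f"pics/ov_{c}.png",im)
E
```

```text
net [ 0.49453977  0.05389365 -0.14923136  0.05220763] 0.002046193410658481
pix [ 0.4977199   0.04214358 -0.12269658] [-1.2  1.7 -7.9 -0.4 -6.1 -1.6 -0.8  0.7  2.7 -3.3  0.4 -2.1  1.3 -3.8
 -0.4  0.3]
```

View pics/ov_top.png

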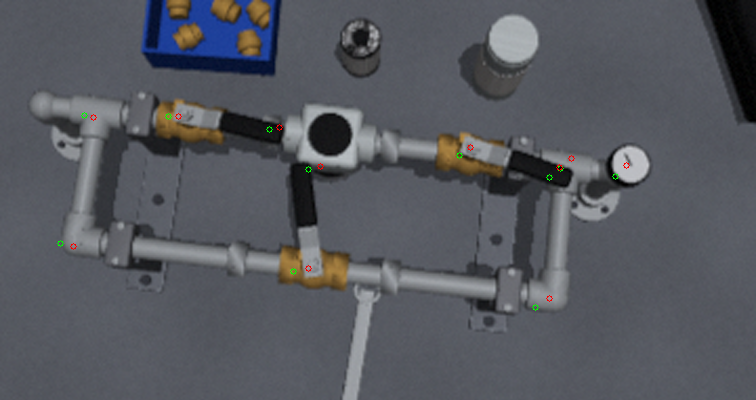

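View pics/ov_side.png

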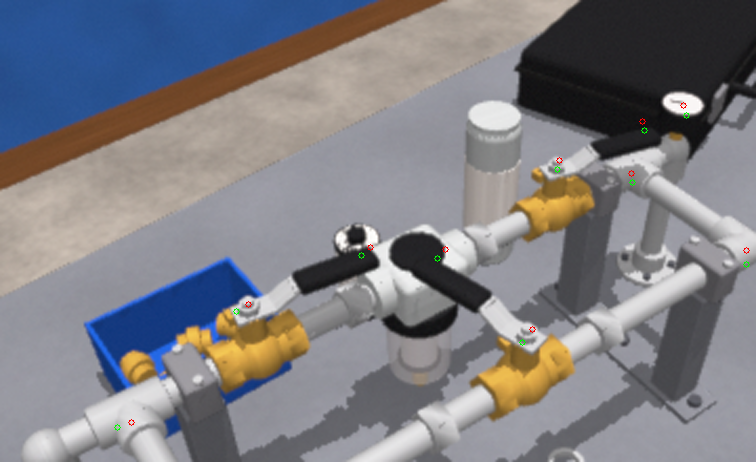

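The overlay shows the levers begin slightly off their stops and my first clicks were coarse. I'll refit with refined nut, elbow and gauge pixels, leaving nut height free, and measure the lever tips too.

Run:
```python
from h import *
from scipy.optimize import least_squares
def S(z): return np.array([[-.065,0,z],[.065,.14,z],[.065,-.14,z],[.065,-.29,.201]])
E=np.array([[.065,.235,.155],[-.065,.235,.155],[-.065,-.235,.155]])
T=np.array([[257.6,267.6],[199.5,195.2],[334.3,210.5],[409.5,218.6]]);D=np.array([[321,251],[188,234.3],[334.8,168.6],[395.2,139]])
TE=np.array([[155,195.5],[148,255.7],[373,281.5]])
g=lambda p:np.r_[(proj("top",W(p,S(p[3])))-T).ravel(),(proj("side",W(p,S(p[3])))-D).ravel(),.5*(proj("top",W(p,E))-TE).ravel()]
q=least_squares(g,[.5,.04,-.12,.205],loss="soft_l1");print("pix",q.x,g(q.x).round(1)); p=q.x[:3];np.save("p.npy",p)
# triangulate nuts and lever tips
d=[np.load(c+".npz") for c in("top","side")]
P=[k["K"]@np.c_[k["R"],k["t"]] for k in d]
top=lambda x:np.array(x)/2.1+[110,140]; sid=lambda x:np.array(x)/2.1+[70,90]
for n,a,b,s in(("byp",(310,268),(527,338),(-.065,0,.2)),("in",(188,116),(248,303),(.065,.14,.2)),("out",(471,148),(556,165),(.065,-.14,.2))):
    X=cv2.triangulatePoints(*P,top(a),sid(b)).ravel();X=X[:3]/X[3];print(n,"nut",X.round(4),"model",W(p,s).round(4))
for n,a,b,s in(("byp",(302,169),(405,257),(-.065,0,.2)),("in",(279,131),(376,259),(.065,.14,.2)),("out",(567,177),(655,140),(.065,-.14,.2))):
    X=cv2.triangulatePoints(*P,top(a),sid(b)).ravel();X=X[:3]/X[3];v=X-W(p,s)[0]
    print(n,"tip",X.round(4),np.hypot(*v[:2]).round(4),"station angle",np.degrees(np.arctan2(v[1],v[0])-p[2]).round(1))
```

```text
pix [ 0.50069503  0.04064208 -0.12929515  0.19700229] [-0.1 -1.2 -2.7 -0.7  0.1 -0.4 -0.5 -0.5  1.2 -1.9  0.9  2.4  0.8  0.4
  0.5  0.7  0.  -1.  -1.5 -0.4 -0.2 -0.2]
byp nut [0.4351 0.0496 0.1937] model [[0.4362 0.049  0.2   ]]
in nut [0.583  0.1672 0.1985] model [[0.5832 0.1711 0.2   ]]
out nut [ 0.5468 -0.1058  0.1982] model [[ 0.5471 -0.1066  0.2   ]]
byp tip [0.5317 0.0598 0.2066] 0.0961 station angle 13.8
in tip [0.5647 0.077  0.1967] 0.0959 station angle -93.7
out tip [ 0.5167 -0.1977  0.1955] 0.0961 station angle -101.1
```

Station pose: x 0.501, y 0.041, yaw −7.4°. Nut height measures about 0.197, and lever tips come out 96 mm from the stems, which fits the given 97. Starting angles are bypass ≈14°, inlet ≈4° and outlet ≈11°. Now I shut the fingers, turn to yaw 96.4 and move off to a point beside the bypass lever.

```bash
cat >> h.py <<'E'
def st():
    o=get_obs();print("t",round(o["time_s"],2),"tcp",o["tool_pos"].round(4),"rot",o["tcp_rot"].round(2),"F",o["force"].round(1),"w",round(float(o["width"]),2));return o
def to(x,y,z,yaw):  # scaled totals: shift (current axes) and turn
    o=st();R=Ro.from_euler("xyz",o["tcp_rot"],degrees=True);G=Ro.from_euler("xyz",[180,0,yaw],degrees=True)
    s=R.inv().apply(np.array([x,y,z])-o["tool_pos"])/.08;r=(R.inv()*G).as_rotvec()/np.pi
    print("shift",s.round(3),"turn",r.round(4))
p=np.load("p.npy") if __import__("os").path.exists("p.npy") else None
def pose(stem,la,rad,off,sgn): # stem station xy, lever station angle deg, finger offset behind lever, sgn +1 ccw
    a=np.radians(la)+p[2];s=W(p,[*stem,0])[0,:2];u=np.array([np.cos(a),np.sin(a)]);v=sgn*np.array([-u[1],u[0]])
    q=s+rad*u-off*v;return *q,np.degrees(np.arctan2(v[1],v[0]))
E
python3 -m crank '{"xyz":[[0,0,0],[0,0,0],[0,0,0],[0,0,0],[0,0,0],[0,0,0],[0,0,0],[0,0,0]],"delta_rot":[[0,0,0.0425],[0,0,0.0425],[0,0,0.0425],[0,0,0.0425],[0,0,0.0425],[0,0,0.0425],[0,0,0.0425],[0,0,0.0425]]}' 0
python3 -m crank '{"xyz":[[-0.52,0.186,0],[-0.52,0.186,0],[-0.52,0.186,0],[-0.52,0.186,0],[-0.52,0.186,0],[-0.52,0.186,0],[-0.52,0.186,0],[-0.52,0.186,0],[-0.52,0.186,0],[-0.52,0.186,0],[-0.52,0.186,0],[-0.52,0.186,0]],"delta_rot":[[0,0,0],[0,0,0],[0,0,0],[0,0,0],[0,0,0],[0,0,0],[0,0,0],[0,0,0],[0,0,0],[0,0,0],[0,0,0],[0,0,0]]}'
python3 -c "
from h import *
x=pose((-.065,0),13.8,.07,.036,1);print(x);to(x[0],x[1],.303,x[2])"
```

```text
time_s: 2.1
tool_pos: [0.2387, 0.5776, 0.3038]
tcp_rot: [-180.0, 0.0, 96.0]
force: [0.4, -0.1, 0.3]
width: 0.007
grasp_force: 0.0
time_s: 3.3
tool_pos: [0.472, 0.0995, 0.3043]
tcp_rot: [179.9, -0.0, 96.3]
force: [1.1, 0.9, -0.3]
width: -0.006
grasp_force: 0.0
(np.float64(0.5098102781421804), np.float64(0.02103968814377724), np.float64(96.39193366648573))
t 3.3 tcp [0.472  0.0995 0.3043] rot [ 1.7994e+02 -1.0000e-02  9.6350e+01] F [ 1.1  0.9 -0.3] w -0.01
shift [-1.027  0.362  0.016] turn [ 0.0004 -0.     -0.0002]
```

```bash
python3 -m crank '{"xyz":[[-0.5,0.18,0],[-0.5,0.18,0],[0,0,0],[0,0,0]],"delta_rot":[[0,0,0],[0,0,0],[0,0,0],[0,0,0]]}'
python3 - <<'E'
from h import *
x=pose((-.065,0),13.8,.07,.036,1);to(x[0],x[1],.2625,x[2])
f=grab_frame("top");a=f["image"][140:330,110:470]
f=grab_frame("side");b=f["image"][90:310,70:430]
im=np.vstack([a,b]);cv2.imwrite("pics/a1.png",cv2.resize(im,None,fx=1.4,fy=1.4)[:,:,::-1])
E
```

```text
time_s: 3.7
tool_pos: [0.5089, 0.0242, 0.3038]
tcp_rot: [-180.0, -0.0, 96.2]
force: [-0.3, 0.1, 0.2]
width: -0.003
grasp_force: 0.0
t 3.7 tcp [0.5089 0.0242 0.3038] rot [-1.7997e+02 -4.0000e-02  9.6210e+01] F [-0.3  0.1  0.2] w -0.0
shift [-0.041  0.007  0.516] turn [-0.0002 -0.0002 -0.001 ]
```

View pics/a1.png

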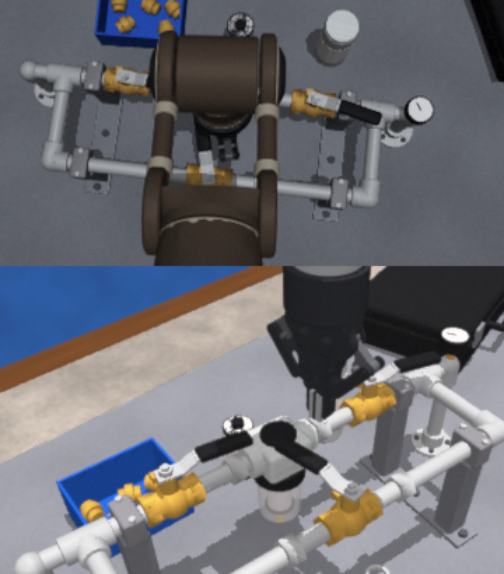

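The picture shows the closed fingertips above the gap on the outlet side of the bypass lever (side view, about (318,415)), clear of everything. Descending, approaching to contact, then sweeping.

```bash
python3 -m crank '{"xyz":[[-0.02,0,0.25],[0,0,0.26],[0,0,0],[0.1,0,0],[0.09,0,0],[0,0,0]],"delta_rot":[[0,0,0],[0,0,0],[0,0,0],[0,0,0],[0,0,0],[0,0,0]]}'
python3 -m crank '{"xyz":[[0.093,0.023,0],[0.093,0.023,0],[0.093,0.023,0],[0.093,0.023,0],[0,0,0]],"delta_rot":[[0,0,-0.0333],[0,0,-0.0333],[0,0,-0.0333],[0,0,-0.0333],[0,0,0]]}'
python3 -c "
from h import *
x=pose((-.065,0),37.8,.07,.021,1);to(x[0],x[1],.2625,x[2])"
```

```text
time_s: 4.4
tool_pos: [0.5078, 0.0393, 0.2641]
tcp_rot: [179.9, 0.1, 96.5]
force: [-0.5, -1.0, -0.7]
width: -0.003
grasp_force: 0.6
time_s: 4.9
tool_pos: [0.5068, 0.0684, 0.2641]
tcp_rot: [-180.0, 0.2, 120.5]
force: [0.0, -4.2, -0.3]
width: -0.001
grasp_force: 1.8
t 4.9 tcp [0.5068 0.0684 0.2641] rot [-1.7996e+02  1.7000e-01  1.2053e+02] F [ 0.  -4.2 -0.3] w -0.0
shift [-0.025 -0.008  0.02 ] turn [-0.0002  0.0009  0.0007]
```

```bash
python3 -m crank '{"xyz":[[0.093,0.023,0],[0.093,0.023,0],[0.093,0.023,0],[0.093,0.023,0],[0.093,0.023,0],[0.093,0.023,0],[0.093,0.023,0],[0.093,0.023,0],[0,0,0]],"delta_rot":[[0,0,-0.0333],[0,0,-0.0333],[0,0,-0.0333],[0,0,-0.0333],[0,0,-0.0333],[0,0,-0.0333],[0,0,-0.0333],[0,0,-0.0333],[0,0,0]]}'
python3 -c "
from h import *
x=pose((-.065,0),90,.07,.021,1);to(x[0],x[1],.2625,x[2])"
```

```text
time_s: 5.8
tool_pos: [0.4718, 0.1163, 0.2648]
tcp_rot: [180.0, 0.3, 168.3]
force: [3.0, -3.0, 0.6]
width: -0.001
grasp_force: 1.7
t 5.8 tcp [0.4718 0.1163 0.2648] rot [179.96   0.31 168.34] F [ 3.  -3.   0.6] w -0.0
shift [ 0.068 -0.021  0.028] turn [ 0.0002  0.0017 -0.0236]
```

Small pushes towards the stop, watching the force.

```bash
python3 -m crank '{"xyz":[[0.035,0,0],[0.035,0,0],[0,0,0]],"delta_rot":[[0,0,-0.012],[0,0,-0.012],[0,0,0]]}'
python3 -m crank '{"xyz":[[0.03,0,0],[0,0,0]],"delta_rot":[[0,0,0],[0,0,0]]}'
python3 -c "
from h import *
x=pose((-.065,0),90,.07,.021,1);to(x[0],x[1],.2625,x[2])"
```

```text
time_s: 6.1
tool_pos: [0.4677, 0.118, 0.2648]
tcp_rot: [179.8, 0.5, 172.5]
force: [7.0, -0.7, -2.3]
width: -0.001
grasp_force: 2.9
time_s: 6.3
tool_pos: [0.4672, 0.1181, 0.265]
tcp_rot: [179.8, 0.8, 172.5]
force: [11.0, -0.3, -6.1]
width: 0.001
grasp_force: 5.5
t 6.3 tcp [0.4672 0.1181 0.265 ] rot [179.78   0.79 172.47] F [11.  -0.3 -6.1] w 0.0
shift [ 0.01  -0.031  0.031] turn [ 0.0012  0.0044 -0.0007]
```

The stop is reached: 2.4 mm commanded gave 0.5 mm of motion and the force rose to 11 N. Backing off, rising, and computing the inlet approach.

```bash
python3 -m crank '{"xyz":[[-0.1,0,0],[-0.15,0,0],[0,0,-0.25],[0,0,-0.25],[0,0,0]],"delta_rot":[[0,0,0],[0,0,0],[0,0,0],[0,0,0],[0,0,0]]}'
python3 - <<'E'
from h import *
x=pose((.065,.14),-93.7,.07,.036,-1);print(np.round(x,3));to(x[0],x[1],.303,x[2])
f=grab_frame("top");a=f["image"][140:330,110:470]
f=grab_frame("side");b=f["image"][90:310,70:430]
im=np.vstack([a,b]);cv2.imwrite("pics/a2.png",cv2.resize(im,None,fx=1.4,fy=1.4)[:,:,::-1])
E
```

```text
time_s: 6.8
tool_pos: [0.4844, 0.1154, 0.3059]
tcp_rot: [179.9, 0.3, 172.5]
force: [0.8, -0.2, -0.2]
width: -0.003
grasp_force: 0.0
[6.05000e-01 9.50000e-02 1.68892e+02]
t 6.8 tcp [0.4844 0.1154 0.3059] rot [179.87   0.27 172.54] F [ 0.8 -0.2 -0.2] w -0.0
shift [-1.527 -0.052  0.043] turn [0.0008 0.0015 0.0203]
```

View pics/a2.png

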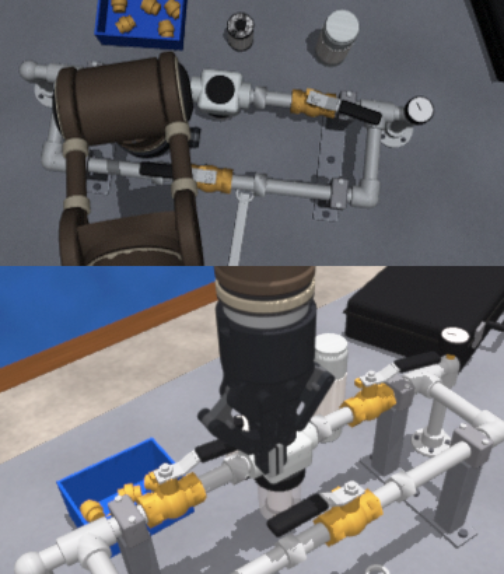

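Bypass lever lies along the pipe towards +y (top view (140-215,172)), so it is open. Over to the far side of the inlet lever.

```bash
python3 -m crank '{"xyz":[[-0.5,-0.02,0],[-0.5,-0.02,0],[-0.53,-0.01,0],[0,0,0.04],[0,0,0],[0,0,0]],"delta_rot":[[0,0,0],[0,0,0],[0,0,0],[0,0,0.02],[0,0,0],[0,0,0]]}'
python3 -c "
from h import *
x=pose((.065,.14),-93.7,.07,.036,-1);to(x[0],x[1],.2635,x[2])"
```

```text
time_s: 7.5
tool_pos: [0.602, 0.0952, 0.298]
tcp_rot: [-180.0, -0.2, 169.1]
force: [-0.2, 0.5, -0.2]
width: 0.001
grasp_force: 0.0
t 7.5 tcp [0.602  0.0952 0.298 ] rot [-179.95   -0.23  169.06] F [-0.2  0.5 -0.2] w 0.0
shift [-0.038  0.01   0.431] turn [-0.0003 -0.0013  0.0009]
```

```bash
python3 -m crank '{"xyz":[[-0.04,0,0],[0,0,0.22],[0,0,0.21],[0,0,0],[0.1,0,0],[0.09,0,0],[0,0,0]],"delta_rot":[[0,0,0],[0,0,0],[0,0,0],[0,0,0],[0,0,0],[0,0,0],[0,0,0]]}'
python3 -m crank '{"xyz":[[0.093,-0.023,0],[0.093,-0.023,0],[0.093,-0.023,0],[0.093,-0.023,0],[0,0,0]],"delta_rot":[[0,0,0.0333],[0,0,0.0333],[0,0,0.0333],[0,0,0.0333],[0,0,0]]}'
python3 -c "
from h import *
x=pose((.065,.14),-117.7,.07,.021,-1);to(x[0],x[1],.2635,x[2])"
```

```text
time_s: 8.2
tool_pos: [0.5907, 0.0979, 0.2666]
tcp_rot: [180.0, 0.0, 169.0]
force: [0.3, 0.9, -0.3]
width: -0.002
grasp_force: 0.0
time_s: 8.7
tool_pos: [0.5625, 0.1008, 0.267]
tcp_rot: [179.8, 0.3, 145.0]
force: [3.7, -0.6, -1.4]
width: 0.001
grasp_force: 1.8
t 8.7 tcp [0.5625 0.1008 0.267 ] rot [179.79   0.29 145.03] F [ 3.7 -0.6 -1.4] w 0.0
shift [ 0.032 -0.007  0.044] turn [0.0011 0.0016 0.0008]
```

```bash
python3 -m crank '{"xyz":[[0.1,-0.023,0.02],[0.1,-0.023,0.02],[0.1,-0.023,0],[0.093,-0.023,0],[0.093,-0.023,0],[0.093,-0.023,0],[0.093,-0.023,0],[0.093,-0.023,0],[0.093,-0.023,0],[0,0,0]],"delta_rot":[[0,0,0.0333],[0,0,0.0333],[0,0,0.0333],[0,0,0.0333],[0,0,0.0333],[0,0,0.0333],[0,0,0.0333],[0,0,0.0333],[0,0,0.0333],[0,0,0]]}'
python3 -c "
from h import *
x=pose((.065,.14),-180,.07,.021,-1);to(x[0],x[1],.2635,x[2])"
```

```text
time_s: 9.7
tool_pos: [0.514, 0.1486, 0.2641]
tcp_rot: [179.8, 0.1, 91.2]
force: [1.4, -4.1, 2.7]
width: 0.001
grasp_force: 1.6
t 9.7 tcp [0.514  0.1486 0.2641] rot [1.7981e+02 9.0000e-02 9.1230e+01] F [ 1.4 -4.1  2.7] w 0.0
shift [ 0.135 -0.033  0.008] turn [0.0011 0.0004 0.048 ]
```

```bash
python3 -m crank '{"xyz":[[0.07,-0.015,0],[0.06,-0.015,0],[0,0,0]],"delta_rot":[[0,0,0.024],[0,0,0.024],[0,0,0]]}'
python3 -m crank '{"xyz":[[0.03,0,0],[0,0,0]],"delta_rot":[[0,0,0],[0,0,0]]}'
python3 -c "
from h import *
x=pose((.065,.14),-180,.07,.021,-1);to(x[0],x[1],.2635,x[2])"
```

```text
time_s: 10.0
tool_pos: [0.511, 0.1587, 0.2632]
tcp_rot: [180.0, 0.1, 82.6]
force: [1.0, -4.4, 3.1]
width: 0.001
grasp_force: 2.0
time_s: 10.2
tool_pos: [0.511, 0.1606, 0.2628]
tcp_rot: [-180.0, 0.1, 82.7]
force: [-0.5, -5.4, 4.7]
width: 0.0
grasp_force: 2.9
t 10.2 tcp [0.511  0.1606 0.2628] rot [-1.7998e+02  1.5000e-01  8.2680e+01] F [-0.5 -5.4  4.7] w 0.0
shift [-0.016  0.003 -0.009] turn [-0.0001  0.0008  0.0005]
```

Still moving; a bit more until the force rises.

```bash
python3 -m crank '{"xyz":[[0.03,0,0],[0,0,0]],"delta_rot":[[0,0,0],[0,0,0]]}'
python3 -m crank '{"xyz":[[0.03,0,0],[0,0,0]],"delta_rot":[[0,0,0],[0,0,0]]}'
```

```text
time_s: 10.4
tool_pos: [0.5111, 0.1611, 0.2628]
tcp_rot: [-179.9, 0.4, 82.7]
force: [-1.6, -12.3, 6.5]
width: -0.001
grasp_force: 5.9
time_s: 10.6
tool_pos: [0.5112, 0.1615, 0.2628]
tcp_rot: [-179.9, 0.7, 82.8]
force: [-2.5, -17.3, 7.7]
width: 0.002
grasp_force: 8.8
```

Inlet is on its stop (17 N, no motion). Backing off and rising.

```bash
python3 -m crank '{"xyz":[[-0.1,0,0],[-0.2,0,0],[0,0,-0.26],[0,0,-0.26],[0,0,0]],"delta_rot":[[0,0,0],[0,0,0],[0,0,0],[0,0,0],[0,0,0]]}'
python3 - <<'E'
from h import *
x=pose((.065,-.14),-101.1,.07,.038,-1);print(np.round(x,3));to(x[0],x[1],.303,x[2])
E
```

```text
time_s: 11.1
tool_pos: [0.5099, 0.1428, 0.3065]
tcp_rot: [179.7, -0.2, 82.5]
force: [0.8, -0.3, 0.2]
width: 0.001
grasp_force: 0.0
[  0.561  -0.185 161.492]
t 11.1 tcp [0.5099 0.1428 0.3065] rot [ 1.7972e+02 -1.7000e-01  8.2490e+01] F [ 0.8 -0.3  0.2] w 0.0
shift [-3.98   1.168  0.037] turn [ 2.000e-03  3.000e-04 -4.389e-01]
```

```bash
python3 -m crank '{"xyz":[[-0.5,0.146,0],[-0.5,0.146,0],[-0.5,0.146,0],[-0.5,0.146,0],[-0.5,0.146,0],[-0.5,0.146,0],[-0.5,0.146,0],[-0.48,0.146,0],[0,0,0],[0,0,0]],"delta_rot":[[0,0,0],[0,0,0],[0,0,0],[0,0,0],[0,0,0],[0,0,0],[0,0,0],[0,0,0],[0,0,0],[0,0,0]]}'
python3 -m crank '{"xyz":[[0,0,0],[0,0,0],[0,0,0],[0,0,0],[0,0,0],[0,0,0],[0,0,0],[0,0,0],[0,0,0],[0,0,0],[0,0,0],[0,0,0]],"delta_rot":[[0,0,-0.0439],[0,0,-0.0439],[0,0,-0.0439],[0,0,-0.0439],[0,0,-0.0439],[0,0,-0.0439],[0,0,-0.0439],[0,0,-0.0439],[0,0,-0.0439],[0,0,-0.0439],[0,0,0],[0,0,0]]}'
python3 - <<'E'
from h import *
x=pose((.065,-.14),-101.1,.07,.038,-1);to(x[0],x[1],.2635,x[2])
f=grab_frame("top");a=f["image"][140:330,110:470]
f=grab_frame("side");b=f["image"][90:310,70:430]
im=np.vstack([a,b]);cv2.imwrite("pics/a3.png",cv2.resize(im,None,fx=1.4,fy=1.4)[:,:,::-1])
E
```

```text
time_s: 12.1
tool_pos: [0.5584, -0.1856, 0.3022]
tcp_rot: [-179.9, -0.1, 82.4]
force: [-0.0, -0.4, -0.9]
width: 0.001
grasp_force: 0.0
time_s: 13.3
tool_pos: [0.5589, -0.1838, 0.3033]
tcp_rot: [180.0, -0.1, 161.4]
force: [0.3, 0.6, -0.1]
width: -0.002
grasp_force: 0.0
t 13.3 tcp [ 0.5589 -0.1838  0.3033] rot [ 1.7997e+02 -7.0000e-02  1.6140e+02] F [ 0.3  0.6 -0.1] w -0.0
shift [-0.03  -0.007  0.498] turn [ 0.0002 -0.0004 -0.0005]
```

View pics/a3.png

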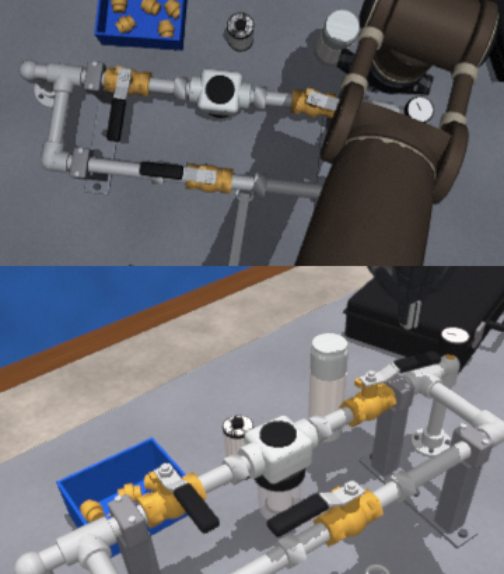

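Inlet lever is square across (top view (118,120)), bypass along the pipe, and the fingertips stand behind the outlet lever (side view (412,318)). Descending and sweeping.

```bash
python3 -m crank '{"xyz":[[-0.03,0,0.25],[0,0,0.26],[0,0,0.01],[0.1,0,0],[0.11,0,0],[0,0,0]],"delta_rot":[[0,0,0],[0,0,0],[0,0,0],[0,0,0],[0,0,0],[0,0,0]]}'
python3 -m crank '{"xyz":[[0.093,-0.023,0],[0.093,-0.023,0],[0.093,-0.023,0],[0.093,-0.023,0],[0,0,0]],"delta_rot":[[0,0,0.0333],[0,0,0.0333],[0,0,0.0333],[0,0,0.0333],[0,0,0]]}'
python3 -c "
from h import *
x=pose((.065,-.14),-125.1,.07,.021,-1);to(x[0],x[1],.2635,x[2])"
```

```text
time_s: 14.0
tool_pos: [0.5447, -0.1803, 0.2633]
tcp_rot: [-180.0, 0.0, 161.4]
force: [0.8, -0.1, 0.4]
width: 0.002
grasp_force: 0.0
time_s: 14.5
tool_pos: [0.5171, -0.1741, 0.2638]
tcp_rot: [179.9, 0.3, 137.5]
force: [4.3, -1.0, -1.6]
width: 0.004
grasp_force: 1.7
t 14.5 tcp [ 0.5171 -0.1741  0.2638] rot [179.89   0.33 137.45] F [ 4.3 -1.  -1.6] w 0.0
shift [0.031 0.001 0.004] turn [ 0.0006  0.0018 -0.0002]
```

```bash
python3 -m crank '{"xyz":[[0.1,-0.023,0],[0.1,-0.023,0],[0.1,-0.023,0],[0.1,-0.023,0],[0.093,-0.023,0],[0.093,-0.023,0],[0.093,-0.023,0],[0.093,-0.023,0],[0,0,0]],"delta_rot":[[0,0,0.0333],[0,0,0.0333],[0,0,0.0333],[0,0,0.0333],[0,0,0.0333],[0,0,0.0333],[0,0,0.0333],[0,0,0.0333],[0,0,0]]}'
python3 -c "
from h import *
x=pose((.065,-.14),-180,.07,.021,-1);to(x[0],x[1],.2635,x[2])"
```

```text
time_s: 15.4
tool_pos: [0.4767, -0.1272, 0.2637]
tcp_rot: [179.8, 0.2, 89.7]
force: [1.5, -3.1, 1.7]
width: -0.002
grasp_force: 1.7
t 15.4 tcp [ 0.4767 -0.1272  0.2637] rot [1.7984e+02 1.7000e-01 8.9660e+01] F [ 1.5 -3.1  1.7] w -0.0
shift [ 0.11  -0.022  0.002] turn [0.001  0.0009 0.0393]
```

```bash
python3 -m crank '{"xyz":[[0.06,-0.01,0],[0.05,-0.01,0],[0.03,0,0],[0,0,0]],"delta_rot":[[0,0,0.02],[0,0,0.02],[0,0,0],[0,0,0]]}'
python3 -m crank '{"xyz":[[0.03,0,0],[0,0,0]],"delta_rot":[[0,0,0],[0,0,0]]}'
python3 -m crank '{"xyz":[[0.03,0,0],[0,0,0]],"delta_rot":[[0,0,0],[0,0,0]]}'
```

```text
time_s: 15.8
tool_pos: [0.4749, -0.1169, 0.2636]
tcp_rot: [-180.0, 0.3, 82.6]
force: [-2.1, -6.5, 3.3]
width: 0.0
grasp_force: 3.3
time_s: 16.0
tool_pos: [0.475, -0.1165, 0.2637]
tcp_rot: [-180.0, 0.5, 82.7]
force: [-3.3, -12.3, 3.5]
width: -0.004
grasp_force: 6.3
time_s: 16.2
tool_pos: [0.4751, -0.116, 0.2637]
tcp_rot: [-180.0, 0.8, 82.7]
force: [-5.1, -18.3, 1.7]
width: -0.005
grasp_force: 9.4
```

On the stop. Backing off, rising well clear, and checking.

```bash
python3 -m crank '{"xyz":[[-0.1,0,0],[-0.2,0,0],[0,0,-0.4],[0,0,-0.4],[-0.5,0,-0.2],[-0.5,0,0],[-0.5,0,0],[-0.5,0,0],[0,0,0],[0,0,0],[0,0,0]],"delta_rot":[[0,0,0],[0,0,0],[0,0,0],[0,0,0],[0,0,0],[0,0,0],[0,0,0],[0,0,0],[0,0,0],[0,0,0],[0,0,0]]}'
python3 - <<'E'
from h import *
st()
f=grab_frame("top");a=f["image"][100:360,110:470]
f=grab_frame("side");b=f["image"][90:310,70:430]
for q in("spare_element","spray_can","parts_bin","spanner"):
    for c in("top","side"): print(c,q,[(np.round(r["point"],3).tolist(),round(r["p"],2)) for r in recognise(c,q)[:2]])
im=np.vstack([a,b]);cv2.imwrite("pics/a4.png",cv2.resize(im,None,fx=1.25,fy=1.25)[:,:,::-1])
E
```

```text
time_s: 17.3
tool_pos: [0.451, -0.2916, 0.342]
tcp_rot: [-180.0, -0.1, 82.4]
force: [0.1, 0.3, 0.1]
width: -0.003
grasp_force: 0.0
t 17.3 tcp [ 0.451  -0.2916  0.342 ] rot [-1.7995e+02 -1.0000e-01  8.2420e+01] F [0.1 0.3 0.1] w -0.0
top spare_element [([0.677, -0.001, 0.088], 0.77), ([0.444, 0.095, 0.206], 0.65)]
side spare_element [([0.678, 0.014, 0.092], 0.93)]
top spray_can [([0.647, -0.145, 0.158], 0.65)]
side spray_can [([0.648, -0.136, 0.128], 0.73)]
top parts_bin [([0.737, 0.175, 0.025], 0.89), ([0.537, 0.181, 0.206], 0.22)]
side parts_bin [([0.769, 0.163, 0.032], 0.82), ([0.332, 0.013, 0.007], 0.54)]
top spanner [([0.337, 0.011, 0.004], 0.61), ([0.5, -0.098, 0.201], 0.32)]
side spanner [([0.336, 0.012, 0.008], 0.63), ([0.442, 0.101, 0.201], 0.61)]
```

View pics/a4.png

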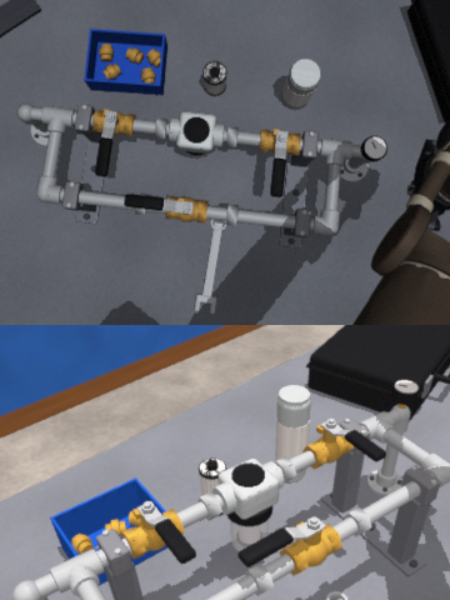

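The bypass lever lies along its pipe, and the inlet and outlet levers stand square across (top view (105,150) and (279,170)). The loose things are where they were, and the arm is clear.

```bash
python3 -c "
from h import *
print(sign_off())"
```

```text
the job is handed in; nothing more can be done
None
```

The job is handed in: I pushed the bypass lever fully open first, then shut the inlet and outlet valves, each to its hard stop; in the final pictures all three levers are in place, the loose things are unmoved and the arm is clear.

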